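# Open the spring jaw of a drilling fixture to its width marker and hold it for loading

## Robot

A 6-joint arm with a two-finger parallel gripper is mounted at the origin on the work surface. World frame = base frame: x ahead of the robot, y to its left, z up, the work surface at z = 0. Lengths are in m, angles in rad, forces in N, time in s.
With the tool pointing down it reaches from about 0.35 to 0.775 m from the base axis. Payload 5.5 kg.
Tool frame: the origin (TCP) lies at the very end of the fingers, on their centre line; the grasp point (between the pads) lies 19 mm behind it; z points along the fingers, y is the direction in which the jaws open and shut (so a half turn about z gives the same grasp; the last joint's range is limited). The gripper opens to 85 mm and grips with 20 to 120 N. Pads are 22 mm wide; open, the fingers measure 114 mm over their backs; the gripper's body (76 mm by 85 mm) begins 54 mm behind the grasp point. The pads swing forward as they close: fully open they stand 13 mm farther back than shut.
Start: joints at [-1.341, 0.313, 0.046, 1.304, 0, 1.431], TCP at [0.208, -0.536, 0.231] pointing down, gripper open.
Joint ranges: [-2.76, 2.76], [-0.86, 1.69], [-1.03, 1.26], [-2.2, 2.34], [-1.47, 1.5], [-3.14, 3.14]. Speed limits (rad/s): [2.57, 2.57, 3.14, 3.14, 3.14, 3.14].

## Interface

Orientations are given as a unit quaternion [w, x, y, z].
In Python, from workcell import get_state, read_camera, hand_in, find_in, silhouettes gives the robot as it stands. The module is installed in compiled form; this text tells all that it offers.
- The arm moves only by the tool send_rows, never from a script. Its argument "deltas" is a list that holds one entry, the list of rows, each a list of 6 numbers: the shift along the world's x, y, z in cm, then the turn, a rotation vector about the world's x, y, z in degrees. In form: [[[dx, dy, dz, wx, wy, wz], ...]]. A call has 1 to 12 rows; each row is the pose to reach, as a shift and turn from the pose commanded when the call began; what a row does not reach only later rows make up. A row lasts 1/10 s, in which the tool goes at most 50 mm and 8.59 degrees, less where a joint would pass 70% of its speed; a pose out of reach is approached as far as the arm can. A call with a gripper value outside its range is refused whole. "jaw" is the opening, from -1 (shut) to 1 (fully open), so that 0 is half open, set as the call begins (left out, the last holds). The fingers move at their own pace and stop on an object; "force" is the grip in N (left out, the last holds). Time passes only in rows, so rows that repeat a pose let the fingers close. It gives the time, the measured TCP pose, the force and the opening at its end, in the units of the state.
- get_state(): the state, without advancing time (a new reading comes with each control period).
- read_camera(name): name is "side" or "top"; returns a dict with "img" (420x560x3 uint8, red, green, blue), "z_map" (420x560 float32, m along the optical axis (not along the pixel's ray), 0 where there is no reading), "vfov" (degrees; the focal length in pixels is half the picture's height over the tangent of half this angle, whatever the lens; pixels are square), "cx", "cy" (the principal point, pixels), "R" (3x3) and "t" (3): a world point X has camera coordinates R X + t. Camera axes: x right, y down, z forward; pixel columns grow to the right and rows downward; lengths in m; the calibration is good to about 2 mm. A picture is of the moment at which its call begins.
- hand_in(): hands the job in, once; it reports no verdict.
Trained networks look in a picture, given as the dict that the camera call returned (one of the last four; its "shot" number tells which), for a name from the list of things; names that differ only in an ending like _2 or _b are one class to them, and where a whole thing is asked for, a point or a joint stands for the part that bears it (a point fixed in the world has none). Each returns a list of dicts, best first, with "conf" (0 to 1); they miss things now and then, are a little off and sometimes report something else, mostly with a low value. They report only what shows in the picture. A call takes as long as a camera call. They do not tell look-alikes from the thing itself.
- find_in(picture, thing): "box" ([centre column, centre row, width, height] in pixels, round what is visible of it).
- silhouettes(picture, thing): "mask" (420x560 bool, what is visible of it) and "box" ([centre column, centre row, width, height] in pixels, round what is visible of it).
The state is a dict: "clock": time; "joint_pos": joint angles; "qvel": joint speeds; "tau": joint torques, N m; "tcp_pos": TCP position; "orientation": TCP orientation; "wrist_force": force on the tool from outside, world axes, zero at the start; "ft_torque": the same for the moment, N m; "finger_gap": finger opening in m.
Only numpy, scipy, OpenCV 4.12 (cv2) and the standard library are available. Lean on these libraries where they do the work, as an engineer would, in place of code of your own. Each camera call takes 0.05 s, during which the arm holds its last target.

## Task

Lift the loose chip cover off the jaws of the drilling fixture and set it down upright on the bench, clear of the fixture, and let go of it. Then pull the fixture's spring-loaded slide out by its handle until the pointer on the slide lines up with the steel width marker on the fixture's edge, and finish while still holding it there against the spring. Leave the other things on the bench where they are.

Things in the scene. Friction and masses are not known exactly. Their poses are not given: they have to be found in the camera images.
- fixture: Drilling fixture fixed to the bench: grey base plate 240 (x) x 120 (y) x 20 mm, rails, two steel jaws. Origin on the bench; the plate spans x -135 to +105, y -60 to +60 mm; z up. The slide pulls out along the fixture's -x. Jaws shut: x +20 to +90, y -36 to +36, tops 52 mm above the bench (the half below x +55 moves with the slide).
- cover: White sheet-metal box, open below, 82 (x) x 84 (y) x 40 mm, 3 mm walls, inside height 36; stands loosely over the jaws (3 mm play) on the base plate, aligned with the fixture at its x +55 mm. Its -x wall has a notch 56 wide, 16 high over the slide. Black grip rib on top, 16 thick (x), 50 long (y), 40 to 70 mm above the rim. Origin: centre of the lower rim, z up. 0.1 to 0.2 kg.
- slide (a joint): Travel of the spring slide in m: 0 = jaws shut (spring home), grows as it is pulled along the fixture's -x; hard stop at 0.060. The spring pulls it back with about 5 N at 0 and 12 N at 0.060, plus about 1 N of friction; let go, it snaps shut.
- handle (a point): Centre of the slide's handle bar: dark steel bar 12 (x) x 70 (y) x 12 mm, 76 mm above the bench, parallel to the fixture's y, carried on two legs 10 x 8 mm at y -29 and +29 mm; below the bar 31 mm of free height to the slide. At x -50 mm, y 0 of the fixture when shut. Axes as the fixture's; moves with the slide.
- pointer (a point): Tip of the slide's pointer: small steel tongue 3 mm wide (x) that sticks out to the left (+y of the fixture) at the handle's foot; the point is 46 mm to the left of the handle's centre, at the same x, 36 mm above the bench. Moves with the slide.
- marker: Width marker fixed on the left (+y) edge of the base plate: steel block 14 (x) x 12 (y) x 10 mm with a ridge 3 wide and 8 high across its middle, along y: the mark. Origin under its centre, 20 mm above the bench, 53 mm left of the fixture's middle; axes as the fixture's. It stands 22 to 48 mm along -x from the shut pointer. Lined up: pointer's x is 0 in the marker's frame.
- blank_a: Bystander: loose aluminium block 60 x 30 x 22 mm; origin under its centre.
- blank_b: Bystander: loose wooden block 50 x 40 x 18 mm; origin under its centre.
- collar: Bystander: loose dark steel collar, 38 mm across, 16 mm high; origin under its centre.
- oil: Bystander: white plastic bottle, 54 mm across, 130 mm high; origin under its centre.
- wrench: Bystander: wrench lying on the bench, about 190 mm long along its x; origin near its middle.
- brush: Bystander: brush lying on the bench, 200 mm long along its x, 42 mm wide; origin at its middle.
- spool: Bystander: wooden spool, 100 mm across, 50 mm high; origin under its centre.
Not all that is in view belongs to the job. What is shaped like the cover but purple is not meant.

How it is judged:
On the way, in this order (a step that is already met when the one before it is completed fails the run):
1. the cover is lifted clear above the jaws (z of cover in the frame of fixture above 0.055 m and contact force between cover and fixture below 0.05 N), for 0.1 s.
2. the cover stands upright on the bench, released, clear of the fixture (height (world z) of cover below 0.004 m and angle between cover's own z axis and vertical below 0.1 rad and linear speed of cover below 0.02 m/s and contact force between each of the arm, the fingers and cover below 0.1 N and contact force between cover and fixture below 0.05 N), for 0.2 s.
3. the slide is pulled out so that its pointer is at the marker (x of pointer in the frame of marker between -0.004 and 0.004 m), for 0.3 s.
At the end, for the whole second after the job is handed in: The robot is holding the slide still against its spring (pushing on it with more than 3 N) with the pointer within 4 mm of the marker ridge along the slide's travel; the cover stands upright and still on the bench, not touching the fixture or the robot (all of step 2 and all of step 3 and contact force between any of the fingers, the arm and fixture above 3 N and velocity of joint slide between -0.01 and 0.01 m/s); the arm keeps its last pose, push and grip.
It fails at once if a bystander is moved by more than 30 mm (distance of any of blank_a, blank_b, collar, oil, wrench, brush, spool from where it was at the start of the episode above 0.03 m).
It also fails if it takes over 51 s, if anything falls off the work surface, if the arm or the gripper's body presses on something with over 40 N, if the wrist force passes 120 N, or if a joint passes its speed limit or range.

## Working session

There is one attempt and no reset: what is moved stays moved. The work goes in short steps, Python scripts to look and compute and a tool call to move; the robot and the scene stay as the last step left them, time stands still between calls to the robot, and variables do not carry over. Pictures are saved under pics/ and viewed, and the job is handed in when it is done.

Besides the shell and the picture viewer there is one more tool, called after "Emit:" as name([rows], argument=value, ...), one row to a line, values as JSON. send_rows: Moves the arm, as the interface text tells. Its arguments: {"type":"object","properties":{"deltas":{"type":"array","items":{"type":"array","items":{"type":"array","items":{"type":"number"}}}},"jaw":{"type":"number"},"force":{"type":"number"}},"required":["deltas"]}

```bash
mkdir -p pics
cat > h.py <<'E'
import numpy as np, cv2
from workcell import *
def f(p): return 210/np.tan(np.radians(p["vfov"])/2)
def pts(p):
    z=p["z_map"]; F=f(p); v,u=np.mgrid[0:420,0:560]
    c=np.stack([(u-p["cx"])/F*z,(v-p["cy"])/F*z,z],-1)
    R=np.array(p["R"]);t=np.array(p["t"])
    w=(c-t)@R
    w[z<=0]=np.nan
    return w
def proj(p,X):
    c=np.array(p["R"])@np.array(X)+np.array(p["t"]); F=f(p)
    return c[0]/c[2]*F+p["cx"],c[1]/c[2]*F+p["cy"]
def save(p,n,box=None,s=1):
    im=p["img"][:,:,::-1]
    if box: im=im[box[1]:box[3],box[0]:box[2]]
    cv2.imwrite("pics/"+n,cv2.resize(im,None,fx=s,fy=s,interpolation=cv2.INTER_CUBIC))
E
python3 - <<'E'
from h import *
import pickle
for n in ("top","side"):
    p=read_camera(n); save(p,n+"0.png"); pickle.dump(p,open(n+"0.pkl","wb"))
    print(n,p["vfov"],p["cx"],p["cy"],p["R"],p["t"])
    w=pts(p)
    for th in ("fixture","cover","slide","handle","pointer","marker"):
        for d in silhouettes(p,th)[:4]:
            q=w[d["mask"]]; print(th,round(d["conf"],2),np.round(d["box"]),d["mask"].sum(),np.round(np.nanmedian(q,0),3),np.round(np.nanpercentile(q[:,2],[5,95]),3))
print(get_state())
E
```

```text
top 44.630813491049295 277.66727522143253 211.7636365132897 [[-0.01173657 -0.99992354  0.00389575]
 [-0.99064439  0.01109773 -0.13601666]
 [ 0.13596303 -0.00545567 -0.99069889]] [-0.00283699  0.57393129  1.33295575]
fixture 0.83 [245. 231.  82.  93.] 2740 [0.502 0.064 0.022] [0.015 0.045]
cover 0.95 [160. 185.  40.  37.] 1121 [0.653 0.307 0.039] [0.003 0.069]
cover 0.83 [229. 205.  42.  43.] 984 [0.587 0.119 0.06 ] [0.054 0.09 ]
cover 0.76 [166. 247.  44.  43.] 1083 [0.488 0.286 0.04 ] [0.019 0.07 ]
slide 0.7 [248. 234.  29.  34.] 612 [0.513 0.077 0.034] [0.027 0.083]
handle 0.73 [248. 232.  28.  37.] 600 [0.514 0.076 0.034] [0.027 0.083]
handle 0.25 [292. 211.  15.  18.] 209 [ 0.577 -0.046  0.021] [0.016 0.026]
pointer 0.74 [247. 234.  32.  32.] 595 [0.515 0.076 0.034] [0.027 0.083]
pointer 0.33 [432. 286.  30.  24.] 499 [ 0.378 -0.396  0.088] [0.018 0.131]
marker 0.7 [248. 233.  29.  37.] 568 [0.515 0.076 0.034] [0.028 0.083]
side 48.44253183986854 277.1522708188062 204.11240893420705 [[-0.90202795 -0.43143896  0.01435302]
 [-0.33562652  0.68002276 -0.65186186]
 [ 0.27147822 -0.592
[... 618 characters left out ...]
16] [0.005 0.02 ]
{'clock': 0.7, 'joint_pos': array([-1.34059369e+00,  3.13161002e-01,  4.61243549e-02,  1.30363484e+00,
       -3.41989753e-05,  1.43121621e+00]), 'qvel': array([ 0.00051986, -0.00245705, -0.00121638, -0.00033838, -0.00070405,
       -0.00103437]), 'tau': array([ 7.12094297e-04, -4.80293870e+01,  2.98746836e+01, -2.66450716e-04,
       -2.66022971e-04, -8.52204323e-06]), 'tcp_pos': array([ 0.20781275, -0.53617199,  0.23135537]), 'orientation': array([ 6.31301420e-05,  9.82956223e-01,  1.83839763e-01, -1.42545906e-05]), 'wrist_force': array([ 0.41176402,  0.3654877 , -0.18963673]), 'ft_torque': array([-0.02529681, -0.02373566,  0.03128583]), 'finger_gap': 0.08527432029645253}
```

```bash
ls pics
```

```text
side0.png
top0.png
```

View pics/top0.png

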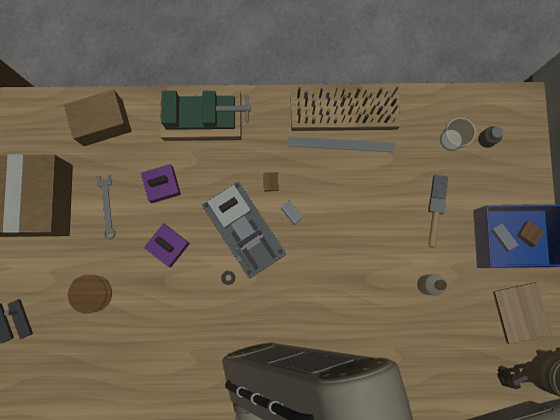

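View pics/side0.png

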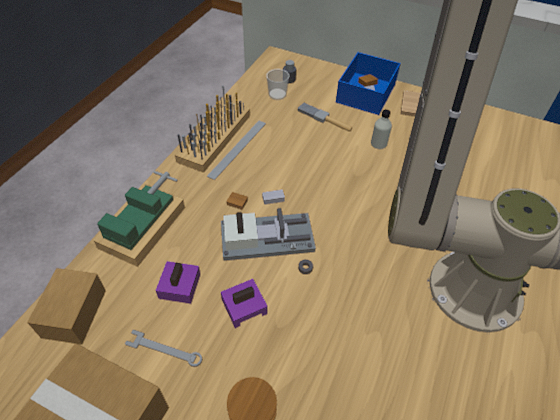

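Run:
```python
from h import *
import pickle
p=pickle.load(open("top0.pkl","rb")); save(p,"top0c.png",(130,150,330,300),4)
p=pickle.load(open("side0.pkl","rb")); save(p,"side0c.png",(150,170,350,320),4)
```

```text
(no output)
```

View pics/top0c.png

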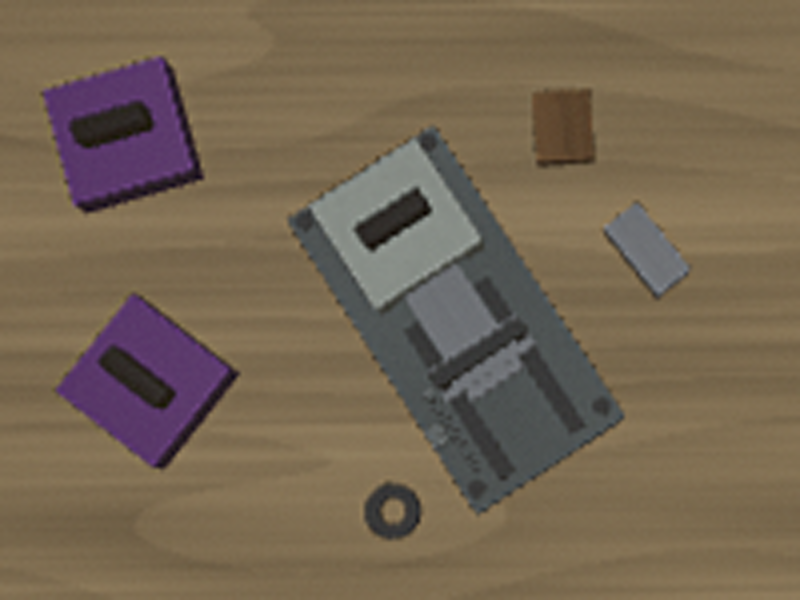

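View pics/side0c.png

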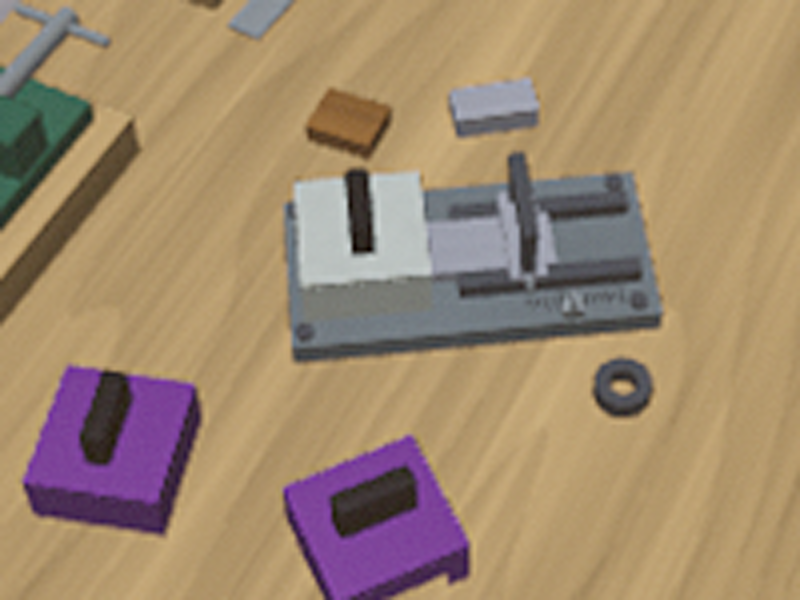

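```bash
cat > fit.py <<'E'
from h import *
import pickle
def run(p,box):
    w=pts(p); m=np.zeros((420,560),bool); m[box[1]:box[3],box[0]:box[2]]=1
    with np.errstate(invalid='ignore'): mm=(m&(w[...,2]>0.010)&(w[...,2]<0.12)).astype(np.uint8)
    n,l,s,c=cv2.connectedComponentsWithStats(mm); k=1+np.argmax(s[1:,4]); q=w[l==k]
    return w,l==k,q
if __name__=="__main__":
  for n,b in (("top",(195,175,300,285)),("side",(215,205,320,262))):
    p=pickle.load(open(n+"0.pkl","rb")); w,M,q=run(p,b)
    (cx,cy),(a,bb),ang=cv2.minAreaRect((q[:,:2]*1000).astype(np.float32)); print(n,"plate",cx,cy,a,bb,ang)
    h=q[(q[:,2]>.014)&(q[:,2]<.026)]; print("plate z",np.median(h[:,2]))
    for nm,lo,hi in (("covertop",.050,.067),("rib",.084,.098),("bar",.074,.0835)):
        s=q[(q[:,2]>lo)&(q[:,2]<hi)]
        r=cv2.minAreaRect((s[:,:2]*1000).astype(np.float32)); print(nm,len(s),np.round(r[0],1),np.round(r[1],1),round(r[2],1),"mean",np.round(s.mean(0),4))
E
python3 fit.py
```

```text
top plate 531.6472778320312 84.69084167480469 240.20928955078125 120.27885437011719 32.65269088745117
plate z 0.019580351925193692
covertop 841 [562.1 103.3] [151.  84.] 32.4 mean [0.5887 0.1204 0.0595]
rib 134 [545.4  97.3] [117.6  59.8] 33.1 mean [0.5777 0.1132 0.0891]
bar 120 [541.7  91.5] [106.5  69.3] 32.8 mean [0.5111 0.0723 0.0799]
side plate 530.4078979492188 83.06562805175781 240.26336669921875 125.51129913330078 32.76504898071289
plate z 0.0213048318780295
covertop 811 [562.9 101.3] [150.2  89.5] 35.4 mean [0.5835 0.1244 0.0608]
rib 134 [546.6  93.3] [116.6  66.7] 32.5 mean [0.5696 0.1092 0.0896]
bar 91 [522.8 103. ] [128.6  64.2] 60.4 mean [0.5124 0.0819 0.0807]
```

Run:
```python
from fit import *
a=np.radians(32.7); R=np.array([[np.cos(a),np.sin(a)],[-np.sin(a),np.cos(a)]]); O=np.array([.5442,.0924])
for n,b in (("top",(195,175,300,285)),("side",(215,205,320,262))):
    p=pickle.load(open(n+"0.pkl","rb")); w,M,q=run(p,b)
    f_=(q[:,:2]-O)@R.T*1000; z=q[:,2]*1000
    for nm,s in (("rib",(z>80)&(f_[:,0]>20)),("ctop",(z>55)&(z<66)&(f_[:,0]>8)),("bar",(z>70)&(f_[:,0]<0)),("marker",(abs(f_[:,1]-53)<7.5)&(z>25.)&(f_[:,0]<-55))):
        g=f_[s]; print(n,nm,s.sum(),"pct2-98",np.round(np.percentile(g,[2,50,98],0),1).tolist(),np.round(np.percentile(z[s],[5,50,95]),1))
# rectified view side, marker & pointer at image
p=pickle.load(open("side0.pkl","rb")); save(p,"s0d.png",(265,215,320,256),14)
for X in range(-120,-40,5):
    pass
```

```text
top rib 122 pct2-98 [[46.0, -24.2], [53.3, -0.8], [61.8, 23.2]] [84.  89.7 94.3]
top ctop 781 pct2-98 [[14.0, -41.2], [47.7, -0.6], [93.8, 40.0]] [56.1 59.8 64. ]
top bar 131 pct2-98 [[-55.7, -32.9], [-50.4, 1.0], [-44.2, 33.8]] [76.  80.9 85.1]
top marker 32 pct2-98 [[-124.2, 47.0], [-78.9, 52.9], [-70.0, 58.9]] [25.5 30.1 38.4]
side rib 113 pct2-98 [[45.4, -23.8], [52.8, 4.5], [60.6, 24.1]] [81.5 90.7 94.2]
side ctop 743 pct2-98 [[13.5, -41.2], [54.8, 5.7], [92.5, 40.8]] [57.8 61.3 64.4]
side bar 116 pct2-98 [[-56.8, -33.5], [-50.6, 4.6], [-45.3, 34.0]] [76.5 82.5 85.8]
side marker 36 pct2-98 [[-122.7, 46.5], [-79.0, 54.2], [-71.5, 58.4]] [25.4 29.9 39.9]
```

View pics/s0d.png

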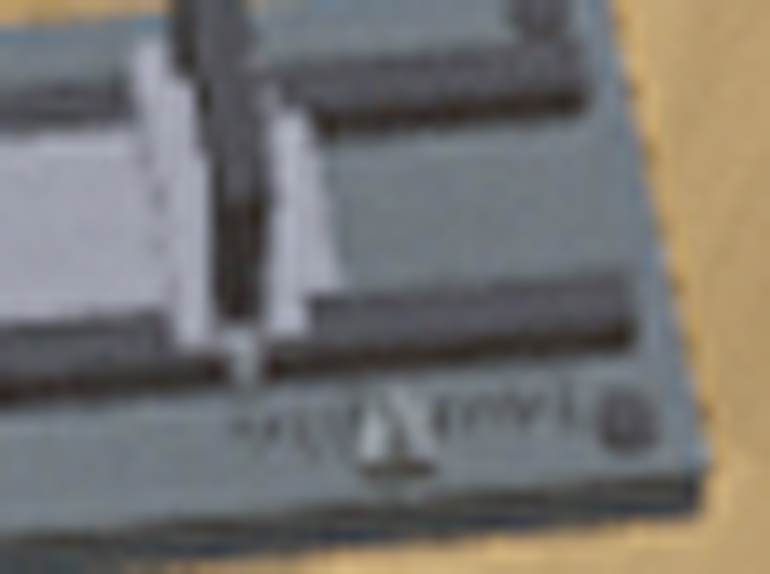

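```bash
cat >> h.py <<'E'
FA=np.radians(32.7); FR=np.array([[np.cos(FA),np.sin(FA)],[-np.sin(FA),np.cos(FA)]]); FO=np.array([.5439,.0922])
def ray(p,u,v,z):
    F=f(p);R=np.array(p["R"]);t=np.array(p["t"]); d=R.T@np.array([(u-p["cx"])/F,(v-p["cy"])/F,1]); c=-R.T@t
    return c+d*(z-c[2])/d[2]
def fix(X): return np.round(FR@(np.array(X)[:2]-FO)*1000,1)
def world(x,y,z): 
    w=FR.T@(np.array([x,y])/1000)+FO; return np.array([w[0],w[1],z/1000])
E
python3 - <<'E'
from h import *
import pickle
p=pickle.load(open("side0.pkl","rb"))
print(fix(ray(p,265+395/14-.5,215+400/14-.5,.038)),fix(ray(p,265+395/14-.5,215+460/14-.5,.03)),fix(ray(p,265+243/14-.5,215+372/14-.5,.036)))
for x in (-75,-80): print(proj(p,world(x,53,38)))
p=pickle.load(open("top0.pkl","rb")); save(p,"t0d.png",(225,215,280,256),14)
print([proj(p,world(*a)) for a in ((-50,46,36),(-75,53,38),(-80,53,38))])
# depth profile along marker
w=pts(p)
for v in range(252,266):
  for u in range(230,246):
    X=w[v,u]; g=fix(X)
    if 46<g[1]<60 and -95<g[0]<-60 and X[2]>.023: print(u,v,g,round(X[2]*1000,1))
E
```

```text
[-76.5  48. ] [-75.7  55.7] [-50.   37.2]
(np.float64(292.4112347631951), np.float64(244.699949000285))
(np.float64(294.3498537866566), np.float64(244.51782596491788))
[(np.float64(235.511599636308), np.float64(248.46775847086326)), (np.float64(238.3319017516686), np.float64(257.7524673783905)), (np.float64(239.35372068294825), np.float64(259.3331311430295))]
235 255 [-62.9  56.9] 25.0
239 255 [-69.1  47.9] 28.7
238 256 [-70.1  51.4] 31.5
239 256 [-71.6  49.2] 31.8
236 257 [-69.9  57.1] 37.8
237 257 [-71.  55.] 33.6
238 257 [-72.  53.] 27.3
239 257 [-74.4  50.4] 39.1
240 257 [-75.7  48.3] 36.9
236 258 [-71.3  58.9] 27.9
237 258 [-73.   56.6] 30.7
238 258 [-75.   54.1] 37.0
239 258 [-76.4  51.9] 35.9
240 258 [-77.6  49.8] 33.5
241 258 [-78.4  47.9] 24.6
237 259 [-76.2  57.6] 42.4
238 259 [-77.   55.6] 34.6
239 259 [-78.2  53.6] 31.0
240 259 [-79.6  51.4] 30.1
241 259 [-80.7  49.3] 25.5
238 260 [-78.9  57.2] 30.4
239 260 [-80.   55.2] 25.7
240 260 [-81.8  52.8] 29.9
242 260 [-84.3  48.6] 23.2
238 261 [-81.1  58.7] 30.1
239 261 [-82.5  56.5] 29.3
241 261 [-85.2  52.2] 25.8
244 263 [-93.9  48.4] 23.0
243 264 [-94.8  52.1] 24.6
```

View pics/t0d.png

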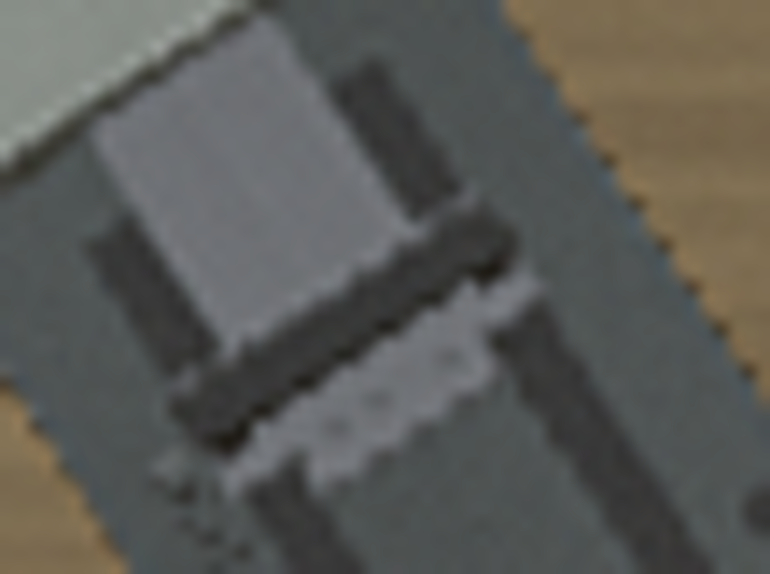

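Candidates shaped like the cover: purple at top-view px (160,185), purple at (166,247) and white at (229,205). The white one stands on the fixture over the jaws, so it is the cover meant, and the enlarged crop confirms it. The fixture sits at (0.544, 0.092) with yaw 32.7°. The marker is at fixture x ≈ -76, about 26 mm of travel.

Emit:
send_rows([
  [[38.1,65.8,-3,0,0,101.5],[38.1,65.8,-3,0,0,101.5],[38.1,65.8,-3,0,0,101.5],[38.1,65.8,-3,0,0,101.5],[38.1,65.8,-3,0,0,101.5],[38.1,65.8,-3,0,0,101.5],[38.1,65.8,-3,0,0,101.5],[38.1,65.8,-3,0,0,101.5],[38.1,65.8,-3,0,0,101.5],[38.1,65.8,-3,0,0,101.5],[38.1,65.8,-3,0,0,101.5],[38.1,65.8,-3,0,0,101.5]],
], jaw=1, force=40)

```text
clock: 1.9
tcp_pos: [0.5091, -0.0153, 0.208]
orientation: [0.001, 0.477, 0.879, 0.0]
wrist_force: [1.2, -1.0, -0.6]
finger_gap: 0.0857
```

Emit:
send_rows([
  [[7.5,12.5,-1,0,0,0],[7.5,12.5,-1,0,0,0],[7.5,12.5,-1,0,0,0],[7.5,12.5,-1,0,0,0],[7.5,12.5,-1,0,0,0],[7.5,12.5,-1,0,0,0],[7.5,12.5,-1,0,0,0]],
])

```text
clock: 2.6
tcp_pos: [0.5828, 0.1064, 0.1981]
orientation: [0.0, 0.48, 0.877, 0.0]
wrist_force: [-0.2, -1.0, 0.0]
finger_gap: 0.0856
```

Run:
```python
from h import *
s=get_state(); print(s["tcp_pos"],s["orientation"],s["joint_pos"],s["clock"])
o=s["orientation"]; print(2*np.degrees(np.arctan2(o[2],o[1]))); print((world(54.3,0,64)-s["tcp_pos"])*100)
```

```text
[0.5828184  0.10638502 0.19809611] [1.46209080e-04 4.80337462e-01 8.77083748e-01 1.83872762e-05] [ 4.51627013e-02  3.57599950e-01  2.75808868e-02  1.24050829e+00
 -1.20471370e-04  1.04724155e+00] 2.6
122.58511031943696
[  0.67756335   1.51500318 -13.40961078]
```

Emit:
send_rows([
  [[0.7,1.5,0,0,0,0],[0.7,1.5,-3,0,0,0],[0.7,1.5,-6,0,0,0],[0.7,1.5,-9,0,0,0],[0.7,1.5,-9,0,0,0],[0.7,1.5,-9,0,0,0]],
])

```text
clock: 3.2
tcp_pos: [0.5901, 0.1225, 0.108]
orientation: [-0.0, 0.48, 0.877, -0.0]
wrist_force: [0.2, -0.2, 0.4]
finger_gap: 0.0851
```

Run:
```python
from h import *
p=read_camera("side"); save(p,"s1.png",(190,150,330,255),5); p=read_camera("top"); save(p,"t1.png",(190,150,330,255),5)
s=get_state();print((world(54.3,0,64)-s["tcp_pos"])*100,s["wrist_force"])
```

```text
[-0.2031248  -0.11477551 -4.57235894] [0.20884818 0.55365343 0.53834673]
```

View pics/s1.png

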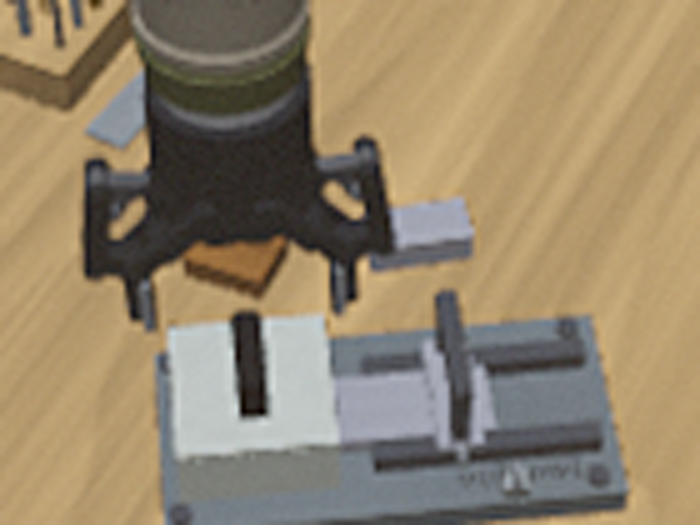

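The side view shows the open fingers straddling the rib (crop px 250,365), aligned with it. I'll descend and grip.

Emit:
send_rows([
  [[-0.2,-0.1,-1.5,0,0,0],[-0.2,-0.1,-3,0,0,0],[-0.2,-0.1,-4.3,0,0,0],[-0.2,-0.1,-4.3,0,0,0],[-0.2,-0.1,-4.3,0,0,0]],
])

```text
clock: 3.8
tcp_pos: [0.5887, 0.1217, 0.0654]
orientation: [0.0, 0.48, 0.878, 0.0]
wrist_force: [0.4, 0.4, 0.6]
finger_gap: 0.0855
```

Emit:
send_rows([
  [[0,0,0,0,0,0],[0,0,0,0,0,0],[0,0,0,0,0,0],[0,0,0,0,0,0],[0,0,0,0,0,0],[0,0,0,0,0,0],[0,0,0,0,0,0],[0,0,0,0,0,0]],
], jaw=-1, force=40)

```text
clock: 4.6
tcp_pos: [0.5885, 0.1217, 0.065]
orientation: [0.0, 0.48, 0.878, 0.0]
wrist_force: [-0.3, -0.2, 2.4]
finger_gap: 0.0151
```

Emit:
send_rows([
  [[0,0,0.7,0,0,0],[0,0,1.6,0,0,0],[0,0,3,0,0,0],[0,0,4.5,0,0,0],[0,0,6,0,0,0],[0,0,8,0,0,0],[0,0,10,0,0,0],[0,0,10,0,0,0],[0,0,10,0,0,0]],
])

```text
clock: 5.5
tcp_pos: [0.5884, 0.1217, 0.1649]
orientation: [0.0, 0.48, 0.878, 0.0]
wrist_force: [0.1, 1.1, -1.9]
finger_gap: 0.0154
```

Run:
```python
from h import *
p=read_camera("side"); save(p,"s2.png",None,1.4); 
s=get_state();print(s["tcp_pos"],s["wrist_force"],s["ft_torque"],s["finger_gap"])
w=pts(p)
```

```text
[0.58778948 0.1216201  0.16392493] [ 0.54444516 -0.04845989 -2.72484115] [ 0.01249372 -0.00643833 -0.00554501] 0.015196672514742422
```

View pics/s2.png

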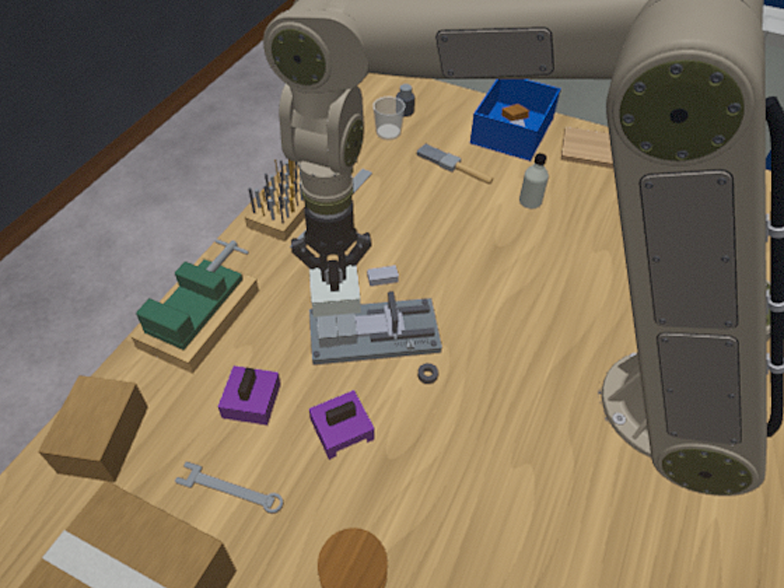

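Emit:
send_rows([
  [[-1,-3,0,0,0,0],[-2.5,-7,0,0,0,0],[-4,-11,0,0,0,0],[-5.5,-15,0,0,0,0],[-7,-19,0,0,0,0],[-8.5,-23.5,0,0,0,0],[-9.5,-26.5,-2,0,0,0],[-9.8,-27.2,-4,0,0,0],[-9.8,-27.2,-6,0,0,0],[-9.8,-27.2,-8,0,0,0],[-9.8,-27.2,-9.5,0,0,0],[-9.8,-27.2,-10,0,0,0]],
])

```text
clock: 6.75
tcp_pos: [0.4879, -0.1493, 0.0617]
orientation: [-0.003, 0.48, 0.877, -0.0]
wrist_force: [-0.1, 0.1, -1.5]
finger_gap: 0.0153
```

Emit:
send_rows([
  [[0,0,0,0,0,0],[0,0,0,0,0,0],[0,0,0,0,0,0]],
])

```text
clock: 7.05
tcp_pos: [0.4909, -0.1505, 0.0654]
orientation: [0.001, 0.479, 0.878, 0.0]
wrist_force: [0.7, 0.0, -1.9]
finger_gap: 0.0152
```

Run:
```python
from h import *
p=read_camera("side"); save(p,"s3.png",None,1.4); 
s=get_state();print(s["tcp_pos"],s["orientation"],s["wrist_force"],s["ft_torque"],s["finger_gap"])
```

```text
[ 0.49090603 -0.1505825   0.0654809 ] [8.26293160e-04 4.79489962e-01 8.77546973e-01 6.73768402e-05] [-0.60898825  0.44488107 -1.46177998] [ 0.01012024  0.00871603 -0.02714683] 0.014887069528437493
```

View pics/s3.png

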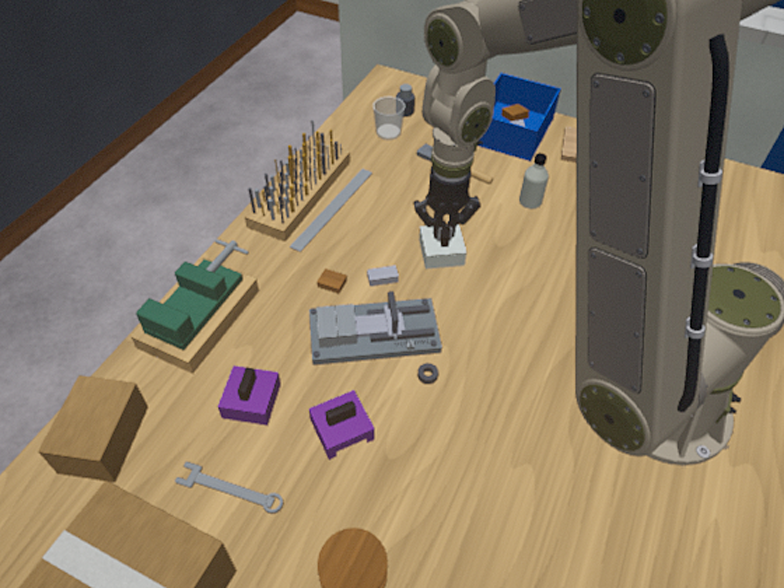

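Emit:
send_rows([
  [[0,0,-1,0,0,0],[0,0,-1.6,0,0,0],[0,0,-1.8,0,0,0],[0,0,-1.9,0,0,0],[0,0,-1.9,0,0,0],[0,0,-1.9,0,0,0]],
])

```text
clock: 7.7
tcp_pos: [0.4903, -0.1504, 0.0458]
orientation: [0.0, 0.48, 0.878, 0.0]
wrist_force: [0.2, -0.3, -3.1]
finger_gap: 0.0155
```

Emit:
send_rows([
  [[0,0,-0.1,0,0,0],[0,0,-0.2,0,0,0],[0,0,-0.2,0,0,0],[0,0,-0.2,0,0,0]],
])

```text
clock: 8.1
tcp_pos: [0.4906, -0.1505, 0.0449]
orientation: [0.001, 0.48, 0.878, 0.0]
wrist_force: [-2.1, 1.1, 8.3]
finger_gap: 0.0152
```

Contact with the bench is felt (+8 N). I'll open the gripper and retreat.

Emit:
send_rows([
  [[0,0,0.05,0,0,0],[0,0,0.05,0,0,0],[0,0,0.05,0,0,0],[0,0,0.05,0,0,0],[0,0,0.05,0,0,0],[0,0,0.05,0,0,0],[0,0,0.05,0,0,0]],
], jaw=1)

```text
clock: 8.8
tcp_pos: [0.4902, -0.1503, 0.0441]
orientation: [-0.0, 0.48, 0.878, 0.0]
wrist_force: [0.3, 0.6, 0.0]
finger_gap: 0.0854
```

Emit:
send_rows([
  [[0,0,2,0,0,0],[0,0,5,0,0,0],[0,0,8,0,0,0],[0,0,10,0,0,0],[0,0,10,0,0,0],[0,0,10,0,0,0]],
])

```text
clock: 9.4
tcp_pos: [0.4904, -0.1504, 0.1441]
orientation: [0.0, 0.48, 0.878, 0.0]
wrist_force: [-0.7, 0.5, -1.3]
finger_gap: 0.0858
```

Run:
```python
from h import *
p=read_camera("side"); save(p,"s4.png",(200,100,400,260),4); 
s=get_state();print(s["tcp_pos"],s["orientation"],s["wrist_force"],s["finger_gap"])
for X in (world(-50,0,57),): print((X-s["tcp_pos"])*100)
d=silhouettes(p,"cover"); w=pts(p)
for e in d: q=w[e["mask"]]; print(e["conf"],e["box"],np.nanmedian(q,0),np.nanpercentile(q[:,2],[2,50,98]))
```

```text
[ 0.48973261 -0.15010807  0.14327066] [-5.30814180e-04  4.79567673e-01  8.77504738e-01  2.60440598e-06] [ 0.27547349  0.67616569 -0.53660485] 0.08547001506156406
[ 1.20918478 21.52960506 -8.62706593]
0.81 [317.4, 179.5, 34.2, 36.0] [ 0.48430914 -0.13612534  0.0403231 ] [0.00173384 0.0403231  0.0726294 ]
0.66 [243.7, 305.5, 46.8, 47.0] [0.48249133 0.29756444 0.04125017] [0.01384791 0.04125017 0.07233719]
0.58 [182.8, 283.0, 41.7, 43.4] [0.64949675 0.32102384 0.04071196] [0.00300838 0.04071196 0.07215253]
```

View pics/s4.png

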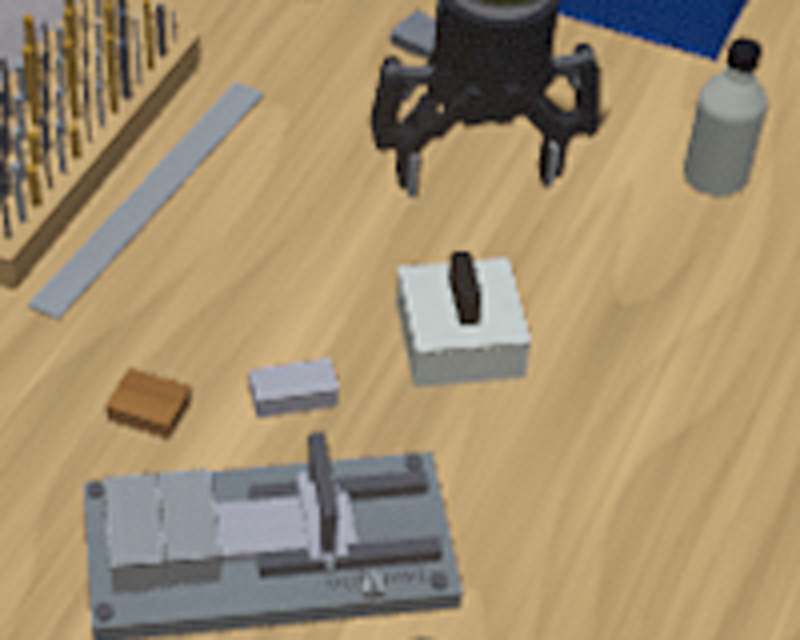

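The cover stands upright on the bench, released (crop px 465,320). Next is the handle.

Emit:
send_rows([
  [[0.2,4,0,0,0,0],[0.5,8,0,0,0,0],[0.8,12,0,0,0,0],[1,16,0,0,0,0],[1.1,19.5,0,0,0,0],[1.2,21.5,0,0,0,0],[1.2,21.5,0,0,0,0],[1.2,21.5,-2,0,0,0],[1.2,21.5,-4,0,0,0],[1.2,21.5,-4,0,0,0],[1.2,21.5,-4,0,0,0]],
])

```text
clock: 10.6
tcp_pos: [0.5014, 0.064, 0.1035]
orientation: [-0.001, 0.48, 0.877, -0.001]
wrist_force: [-0.1, 0.3, 0.8]
finger_gap: 0.0857
```

Run:
```python
from h import *
p=read_camera("side"); save(p,"s5.png",(210,160,350,265),5)
s=get_state();print(s["tcp_pos"],s["orientation"],s["wrist_force"],s["finger_gap"])
for X in (world(-50,0,57),): print((X-s["tcp_pos"])*100)
```

```text
[0.50224592 0.06407659 0.10429222] [-1.68724732e-04  4.79893159e-01  8.77326912e-01 -1.32504785e-04] [ 0.18422132  0.60949953 -0.66890115] 0.08562586857492356
[-0.0421455   0.1111393  -4.72922235]
```

View pics/s5.png

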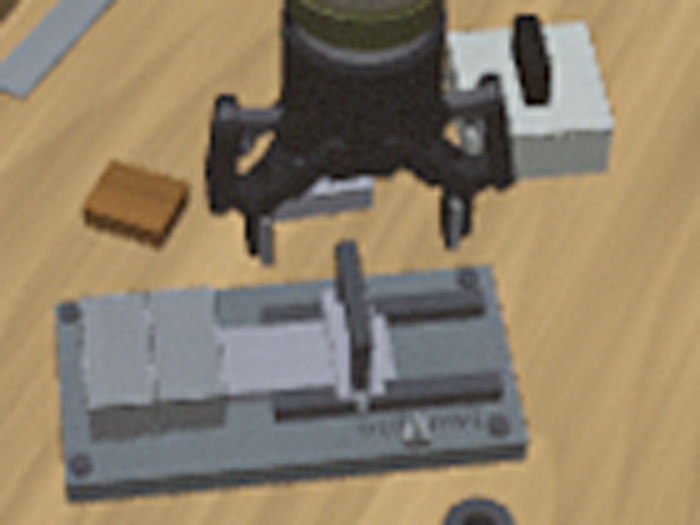

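Fingers straddle the bar (crop px 355,310). I'll go down and grip.

Emit:
send_rows([
  [[0,0.1,-1.5,0,0,0],[0,0.1,-3,0,0,0],[0,0.1,-4.4,0,0,0],[0,0.1,-4.6,0,0,0],[0,0.1,-4.6,0,0,0],[0,0.1,-4.6,0,0,0]],
])

```text
clock: 11.25
tcp_pos: [0.5031, 0.0655, 0.0592]
orientation: [0.001, 0.48, 0.877, 0.0]
wrist_force: [0.2, 0.1, 0.1]
finger_gap: 0.0854
```

Emit:
send_rows([
  [[0,0,0,0,0,0],[0,0,0,0,0,0],[0,0,0,0,0,0],[0,0,0,0,0,0],[0,0,0,0,0,0],[0,0,0,0,0,0],[0,0,0,0,0,0],[0,0,0,0,0,0]],
], jaw=-1, force=60)

```text
clock: 12.05
tcp_pos: [0.5018, 0.0654, 0.0584]
orientation: [-0.0, 0.48, 0.877, -0.0]
wrist_force: [-2.2, -2.4, 4.9]
finger_gap: 0.0109
```

Emit:
send_rows([
  [[-0.4,-0.26,0,0,0,0],[-0.8,-0.52,0,0,0,0],[-1.2,-0.77,0,0,0,0],[-1.6,-1.03,0,0,0,0],[-1.9,-1.22,0,0,0,0],[-2.1,-1.35,0,0,0,0],[-2.2,-1.41,0,0,0,0],[-2.2,-1.41,0,0,0,0],[-2.2,-1.41,0,0,0,0]],
])

```text
clock: 12.95
tcp_pos: [0.4825, 0.0529, 0.0584]
orientation: [0.001, 0.479, 0.878, 0.003]
wrist_force: [5.0, 4.9, -2.4]
finger_gap: 0.0106
```

Run:
```python
from h import *
import pickle
p=read_camera("side"); pickle.dump(p,open("s6.pkl","wb")); save(p,"s6.png",(255,205,330,261),10)
q=read_camera("top"); pickle.dump(q,open("t6.pkl","wb")); save(q,"t6.png",(215,225,275,270),12)
s=get_state();print(s["tcp_pos"],fix(s["tcp_pos"]),s["orientation"],s["wrist_force"],s["finger_gap"])
for x in (-70,-75,-80): print(x,proj(p,world(x,53,38)),proj(p,world(x,46,36)),proj(q,world(x,53,38)))
```

```text
[0.48242727 0.05292418 0.05838994] [-72.9   0.2] [0.00108843 0.47915087 0.87772819 0.00254612] [ 5.30302812  5.41442626 -2.54068734] 0.010913880886771567
-70 (np.float64(290.4711200395537), np.float64(244.8822125487975)) (np.float64(290.05324132041096), np.float64(243.1265112207298)) (np.float64(237.3109222779779), np.float64(256.17310218060334))
-75 (np.float64(292.4112347631951), np.float64(244.699949000285)) (np.float64(291.9837303758007), np.float64(242.94584062579747)) (np.float64(238.3319017516686), np.float64(257.7524673783905))
-80 (np.float64(294.3498537866566), np.float64(244.51782596491788)) (np.float64(293.9127386558107), np.float64(242.7653086136601)) (np.float64(239.35372068294825), np.float64(259.3331311430295))
```

View pics/s6.png

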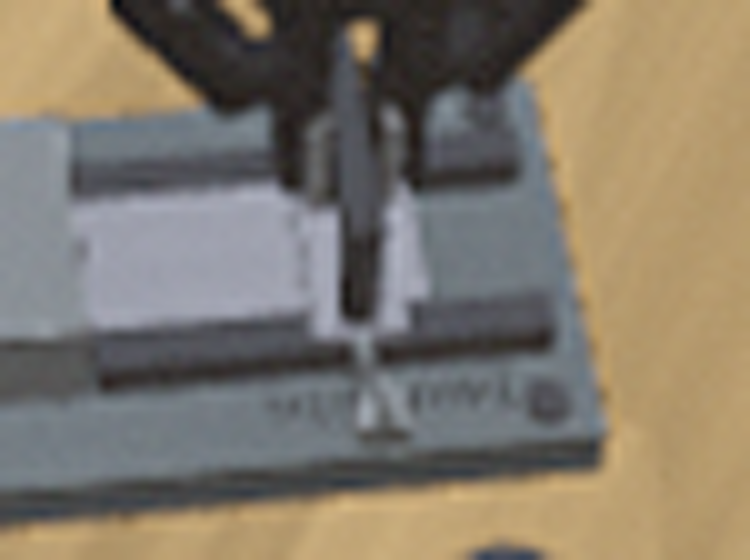

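View pics/t6.png

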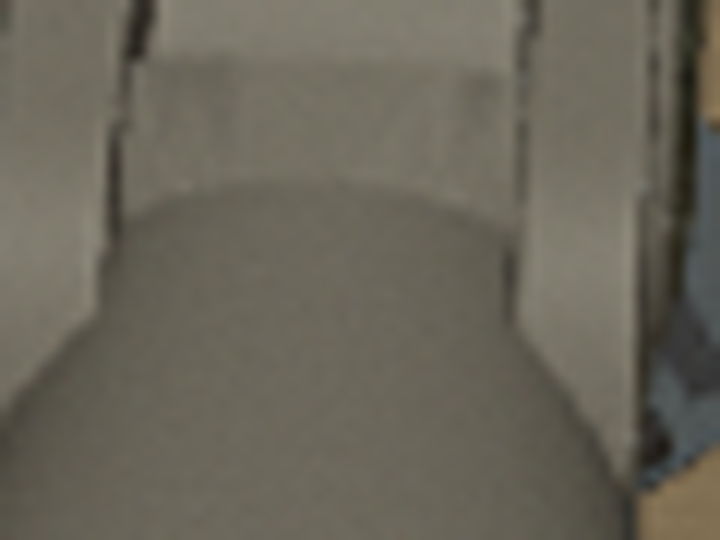

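Run:
```python
from h import *
import pickle
p=pickle.load(open("s6.pkl","rb"))
im=p["img"][234:252,282:304,::-1]; im=cv2.convertScaleAbs(im,alpha=1.4,beta=-60); cv2.imwrite("pics/s6z.png",cv2.resize(im,None,fx=34,fy=33,interpolation=cv2.INTER_NEAREST))
print(p["img"][236:251,284:301].mean(-1).astype(int))
w=pts(p)
g=[]
for v in range(238,252):
  for u in range(284,300):
    X=w[v,u]; a=fix(X)
    if 48<a[1]<58 and -92<a[0]<-62 and X[2]>.024: g.append([u,v,*a,round(X[2]*1000)])
print(np.array(g))
```

```text
[[111 106 143 171 156  63  39  48  96 156 170 143  74  82  83  86  86]
 [ 76  94 143 173 157 122  99 106 120 150 160 143  79  85  93  88  89]
 [ 85  91 124 150 139 139 140 150 122 115 106  94  80  79  82  78  74]
 [ 83  78  78  81  83  76 111 140  89  68  71  66  59  56  54  52  48]
 [ 67  58  57  58  53  43  84 126  87  39  44  49  50  48  51  57  60]
 [ 47  50  44  53  56  58  77 106  89  69  73  80  89  86  92  99  98]
 [ 83  90  92  91  98  87  85  98 111 123 112 119 124 118 126 119 121]
 [121 124 120 124 122 118 102 110 119 144 136 126 105 111 110 107 105]
 [114 116 105 117 108 102  91 133 118 128 149 131  86 114  96 106 100]
 [ 91 116 102 115 107 105 105 156 135 115 146 129  88 116 105 118 111]
 [104 115 102 109 113 112 120 166 136  98 131 141 112 122 123 118 121]
 [123 121 116 109 121 111 118 147 120  90 111 130 126 119 119 121 121]
 [121 121 120 121 118 118 104  83  80  73  68  80 112 125 120 122 122]
 [122 124 124 123 125 123 115  95  93  93  99 100 110 115 114 108 108]
 [123 120 115 113 108 111 105 102  94  94 106  97  86  82  72  67  68]]
[[293.  243.  -76.9  49.7  41. ]
 [293.  244.  -76.5  52.4  40. ]
 [291.  245.  -72.2  48.8  31. ]
 [292.  245.  -74.9  48.6  31. ]
 [293.  245.  -76.4  54.   38. ]
 [294.  245.  -78.4  56.7  41. ]
 [295.  245.  -82.2  50.9  33. ]
 [292.  246.  -74.8  49.8  28. ]
 [293.  246.  -76.   56.9  38. ]
 [295.  246.  -81.9  53.3  32. ]
 [298.  246.  -90.7  49.1  24. ]
 [291.  247.  -70.9  57.2  34. ]
 [292.  247.  -74.5  52.1  27. ]
 [293.  247.  -76.1  57.3  34. ]
 [294.  247.  -79.   55.8  31. ]
 [295.  247.  -81.8  54.5  29. ]
 [293.  248.  -76.5  56.2  28. ]
 [296.  248.  -84.3  56.   26. ]
 [292.  249.  -73.9  56.8  25. ]
 [293.  249.  -76.3  57.8  26. ]
 [294.  249.  -78.9  57.7  25. ]]
```

View pics/s6z.png

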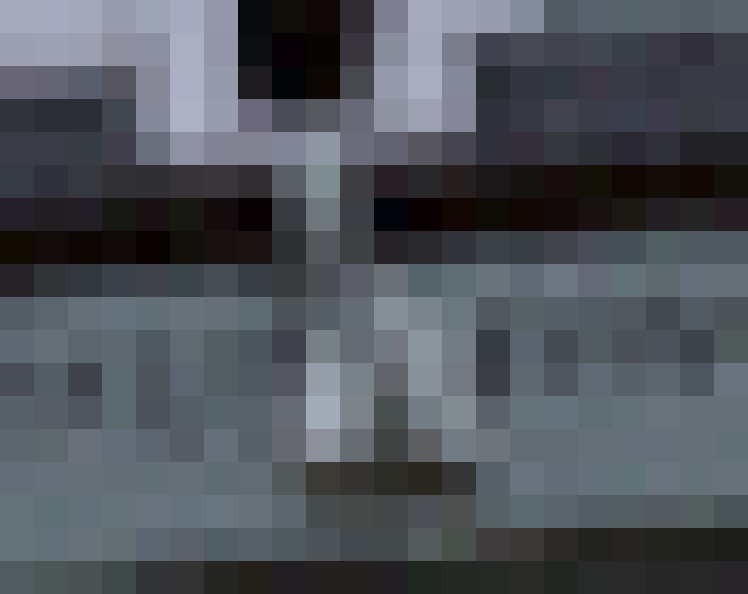

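Emit:
send_rows([
  [[-0.1,-0.07,0,0,0,0],[-0.2,-0.13,0,0,0,0],[-0.3,-0.19,0,0,0,0],[-0.34,-0.22,0,0,0,0],[-0.34,-0.22,0,0,0,0],[-0.34,-0.22,0,0,0,0]],
])

```text
clock: 13.65
tcp_pos: [0.4793, 0.0509, 0.0584]
orientation: [0.001, 0.479, 0.878, 0.003]
wrist_force: [5.7, 6.0, -3.8]
finger_gap: 0.0107
```

Run:
```python
from h import *
import pickle
p=read_camera("side"); pickle.dump(p,open("s7.pkl","wb"))
im=p["img"][234:252,282:304,::-1]; im=cv2.convertScaleAbs(im,alpha=1.4,beta=-60); cv2.imwrite("pics/s7z.png",cv2.resize(im,None,fx=34,fy=33,interpolation=cv2.INTER_NEAREST)); save(p,"s7.png",None,1.4)
s=get_state();print(s["tcp_pos"],fix(s["tcp_pos"]),s["wrist_force"],s["finger_gap"],s["qvel"].round(3))
print(p["img"][238:251,286:299].mean(-1).astype(int))
```

```text
[0.4792994  0.05093938 0.0583992 ] [-76.7   0.2] [ 5.5318602   6.22016531 -3.88752169] 0.01088835091439881 [ 0.001  0.002 -0.001  0.001 -0.001  0.   ]
[[ 84  98 129 134 127 135 148 136  99  96  86  83  80]
 [ 77  81  82  87  80  93 121 112  59  65  65  62  56]
 [ 56  56  56  46  48  64 114 125  40  48  44  47  53]
 [ 47  53  58  60  57  70 113 130  68  79  89  89  88]
 [ 92  93  98  91  93 101 111 131 108 117 125 121 124]
 [121 123 120 116 101 118 117 143 135 128 105 112 109]
 [106 115 104 105  93 131 117 130 149 135  85 112  95]
 [102 118 106 106 105 156 138 115 145 133  84 117 103]
 [102 110 114 110 121 161 134  97 133 140 111 123 123]
 [118 110 121 111 117 147 121  91 112 127 127 117 123]
 [119 122 120 118 103  84  83  76  69  79 111 125 125]
 [124 121 122 125 118  97  98  90  99 101 110 114 112]
 [114 114 108 110 106 107  93  93 105  94  84  81  74]]
```

View pics/s7z.png

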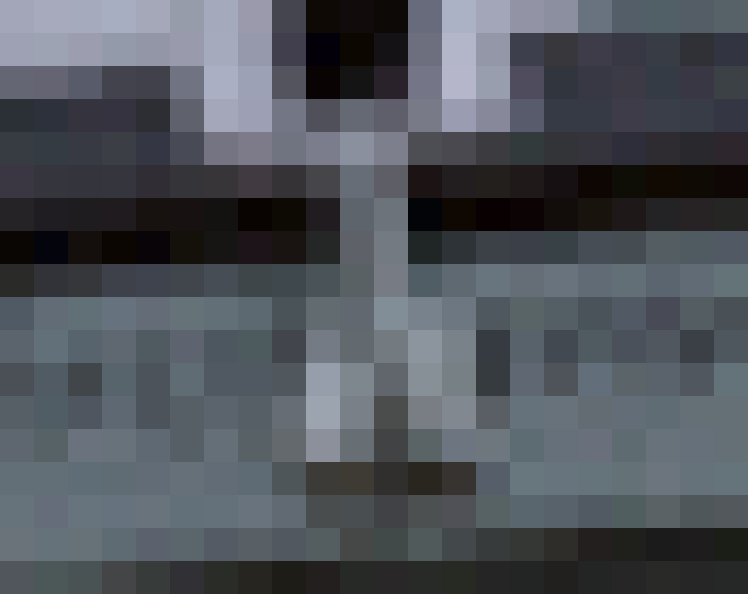

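View pics/s7.png

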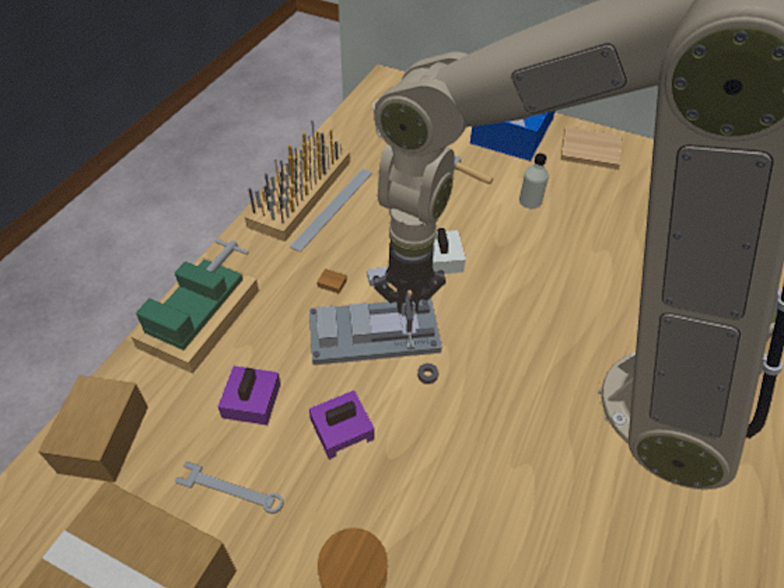

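Emit:
send_rows([
  [[0,0,0,0,0,0],[0,0,0,0,0,0],[0,0,0,0,0,0],[0,0,0,0,0,0],[0,0,0,0,0,0]],
])

```text
clock: 14.2
tcp_pos: [0.4793, 0.0509, 0.0584]
orientation: [0.001, 0.479, 0.878, 0.003]
wrist_force: [5.8, 6.1, -3.1]
finger_gap: 0.0106
```

Run:
```python
from h import *
s=get_state();print(s["clock"],fix(s["tcp_pos"]),s["wrist_force"],s["finger_gap"])
p=read_camera("side"); w=pts(p)
for e in silhouettes(p,"cover"): q=w[e["mask"]]; print(e["conf"],e["box"],np.nanmedian(q,0))
print(hand_in())
```

```text
14.2 [-76.7   0.2] [ 5.75896772  6.10196294 -3.08492173] 0.010585896790653106
0.95 [321.1, 180.9, 24.3, 35.8] [ 0.47359108 -0.13796576  0.04118955]
0.84 [181.6, 283.3, 41.2, 41.8] [0.64831511 0.32041461 0.04077935]
0.64 [242.0, 303.4, 47.4, 48.5] [0.48305705 0.2978574  0.04109048]
the job is handed in; nothing more can be done
None
```

I lifted the white cover off the jaws, set it upright on the bench at about (0.49, -0.15), well clear of the fixture, and let go. I then gripped the slide's handle, pulled it out about 26 mm to the marker and handed in at about 14 s while still holding it there.

- **Pointer:** in the last side picture it lines up with the marker ridge to within about 1 mm. The pointer is at fixture x of about -76, by the picture and by the gripper position. The marker measured between -75 and -77.
- **Hold:** the arm was steady, with about 8 N of pull on the slide.
- **Cover:** still in place after the pull, with its top at the right height for standing flat. It was partly hidden by the gripper in that picture.
- **Other things:** none of the other things in the side view looked moved.
- **Top camera:** it could not confirm the line-up, because the arm blocked its view. That check rests on the side camera and the gripper position only.

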